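Fold back the vial cupboard's bifold door

TASK

One of the two small open-topped bench cupboards holds the amber vials. Open that one fully: push its bifold door at the fold hinge, by the upright pin there, towards the pivot side until both panels are completely folded back to back against the stop, and leave it so. Leave the door of the other cupboard, the one with the wide bottles, as it stands.

Things in the scene. Friction and masses are not known exactly. Their poses are not given: they have to be found in the camera images.
- vial_cupboard: White fixed open-topped bench cupboard, 204 wide, 95 deep, 122 mm tall, with three slim black-capped amber vials inside; left or right of the tall instrument. Origin: bench height, middle of the door track. Own x points into it (away from the robot), y along the track to the left as one faces it, z up. Door: two grey panels, tops 114 mm high; first one's pivot at own x 0, y -0.085 m.
- vial_door (a joint): Angle (rad) of the first door panel from the track: 0 shut, 1.48 at the stop (panels back to back, square to the track, at the right-hand pivot). Starts ajar, 0.6 to 0.85, fold pointing out to own -x. At angle a the fold pin is at own x = -0.085 sin a, y = -0.085 + 0.085 cos a (m); the second panel's end slides in the track. Needs 1 to 2 N at the fold; stays where left.
- vial_pin (a point): Point on the axis of the upright round steel pin, 12 mm in diameter, at the fold hinge of that door, 140 mm above the bench. The pin stands 51 mm above the panels, topped by a black cap 15 mm wide that ends 165 mm above the bench; it can be pushed from any side above the panels, 118 to 158 mm above the bench.
- bottle_pin (a point): The same point on the fold pin of the twin cupboard, alike but holding two wide bottles (55 mm wide) in place of vials, on the other side of the instrument (285 mm tall). Its door is ajar too and must be left alone.

How it is judged:
By the outcome, as a careful person would: the job done as asked, in the order asked, and still so for the second after the job is handed in, with the robot touching nothing.
It also fails if it takes over 32 s, if anything falls off the work surface, if the arm or the gripper's body presses on something with over 40 N, if the wrist force passes 120 N, or if a joint passes its speed limit or range.

ROBOT

A 6-joint arm with a two-finger parallel gripper is mounted at the origin on a cart in front of the work surface, level with it; the furniture and walls round the work are solid. World frame = base frame: x ahead of the robot, y to its left, z up, the work surface at z = 0. Lengths are in m, angles in rad, forces in N, time in s.
With the tool pointing down it reaches from about 0.35 to 0.975 m from the base axis. Payload 4.9 kg.
Tool frame: the origin (TCP) lies at the very end of the fingers, on their centre line; the grasp point (between the pads) lies manip.grip_point_offset behind it (manip.grip_point_offset is the distance from the TCP to the grasp point, in m); z points along the fingers, y is the direction in which the jaws open and shut (so a half turn about z gives the same grasp; the last joint's range is limited). The gripper opens to 85 mm and grips with 20 to 120 N. Pads are 22 mm wide; open, the fingers measure 114 mm over their backs; the gripper's body (76 mm by 85 mm) begins 54 mm behind the grasp point. The pads swing forward as they close: fully open they stand 13 mm farther back than shut.
Start: joints at [-1.338, 0.053, 1.613, -0, 1.476, -0.119], TCP at [0.215, -0.587, 0.231] pointing down, gripper open.
Joint ranges: [-3.01, 3.01], [-1.01, 2.22], [0.06, 2.58], [-1.02, 4.17], [0.09, 2.62], [-3.14, 3.14]. Speed limits (rad/s): [2.57, 2.57, 3.14, 3.14, 3.14, 3.14].

INTERFACE

Orientations are given as a unit quaternion [w, x, y, z].
In Python, from plant import status, grab_frame, camera_params, ticket, boxes_of, outline_of, manip gives the robot as it stands. The module is installed in compiled form; this text tells all that it offers.
- The arm moves only by the tool play_rows, never from a script. Its argument "deltas" is a list of rows, each a list of 2 entries, a list of its own where there are three numbers: the shift along the world's x, y, z in m, then the turn about the world's z in rad. A call has 1 to 5 rows; each row is the pose to reach, as a shift and turn from the pose commanded when the call began; what a row does not reach only later rows make up. A row lasts 1/8 s, in which the tool goes at most 62.5 mm and 10.7 degrees, less where a joint would pass 70% of its speed; a pose out of reach is approached as far as the arm can. A call with a gripper value outside its range is refused whole. "grip" is the opening, from -1 (shut) to 1 (fully open), set as the call begins (left out, the last holds). The fingers move at their own pace and stop on an object; the grip force is fixed at half the most. Time passes only in rows, so rows that repeat a pose let the fingers close. It gives the time, the measured TCP pose, the force and the opening at its end, in the units of the state.
- status.state(): the state, without advancing time (a new reading comes with each control period).
- grab_frame(name): name is "scene" or "top"; returns (picture, depth): 384x512x3 uint8, blue, green, red; 384x512 float32, m along the optical axis (not along the pixel's ray), 0 where there is no reading.
- camera_params(name): a dict with "mtx" (3x3 intrinsics, pixels), "world_from_camera" (4x4, takes a point from camera to world coordinates). Camera axes: x right, y up, looking along -z (the intrinsics and any distortion apply to the point x, -y, -z); pixel columns grow to the right and rows downward; lengths in m; the calibration is good to about 2 mm. A picture is of the moment at which its call begins. camera_params takes no time and is no camera call.
- ticket.job_done(): hands the job in, once; it reports no verdict.
Trained networks look in the newest picture that a camera, given by its name, has taken for a name from the list of things; names that differ only in an ending like _2 or _b are one class to them, and where a whole thing is asked for, a point or a joint stands for the part that bears it (a point fixed in the world has none). Each returns a list of dicts, best first, with "confidence" (0 to 1); they miss things now and then, are a little off and sometimes report something else, mostly with a low value. They report only what shows in the picture. A call takes as long as a camera call.
- boxes_of(camera, name): "box" ([left, top, right, bottom] in pixels, round what is visible of it).
- outline_of(camera, name): "region" (384x512 bool, what is visible of it) and "box" ([left, top, right, bottom] in pixels, round what is visible of it).
The state is a dict: "time": time; "joint_pos": joint angles; "joint_vel": joint speeds; "joint_efforts": joint torques, N m; "tool_pos": TCP position; "tool_rot": TCP orientation; "contact_force": force on the tool from outside, world axes, zero at the start; "ft_torque": the same for the moment, N m; "gripper_width": opening from 0.0 (shut) to 1.0 (fully open).
Only numpy, scipy, OpenCV 4.12 (cv2) and the standard library are available. Lean on these libraries where they do the work, as an engineer would, in place of code of your own. Each camera call takes 0.05 s, during which the arm holds its last target.

## Working session

There is one attempt and no reset: what is moved stays moved. The work goes in short steps, Python scripts to look and compute and a tool call to move; the robot and the scene stay as the last step left them, time stands still between calls to the robot, and variables do not carry over. Pictures are saved under pics/ and viewed, and the job is handed in when it is done.

Besides the shell and the picture viewer there is one more tool, called after "Emit:" as a command line: name --argument value ..., lists and objects as JSON in quotes. play_rows: Moves the arm, as the interface text tells. Its arguments: {"type":"object","properties":{"deltas":{"type":"array"},"grip":{"type":"number"}},"required":["deltas"]}

```bash
mkdir -p pics
python3 - <<'E'
from plant import *
import cv2,numpy as np
from plant import status,grab_frame,camera_params,manip
print(status.state()); print(manip.grip_point_offset)
for n in("scene","top"):
    p,d=grab_frame(n); cv2.imwrite(f"pics/{n}0.png",p); np.save(f"{n}0.npy",d)
    c=camera_params(n); print(n,c["mtx"],c["world_from_camera"])
E
```

```text
{'time': 0.0, 'joint_pos': array([-1.33798521e+00,  5.33788649e-02,  1.61428027e+00,  1.09565132e-05,
        1.47598111e+00, -1.19038316e-01]), 'joint_vel': array([ 0.0015126 , -0.00025376,  0.0009875 , -0.00063106, -0.00075911,
       -0.00014916]), 'joint_efforts': array([-1.57635473e-03, -3.93679476e+01, -3.70178211e+01, -1.28138686e-04,
        7.16124487e-03,  1.01206825e-05]), 'tool_pos': array([ 0.21523524, -0.5861182 ,  0.23005757]), 'tool_rot': array([-1.02244693e-03,  9.84564693e-01,  1.75018049e-01, -5.27641959e-05]), 'contact_force': array([ 1.25046429, -0.12391167, -0.32663079]), 'ft_torque': array([ 0.00454128, -0.02033167, -0.07198347]), 'gripper_width': 1.001622830114778}
0.0187
scene [[434.95617019   0.         254.58360629]
 [  0.         434.95617019 190.89760868]
 [  0.           0.           1.        ]] [[-0.89096482  0.34572566 -0.29437299  0.15566963]
 [-0.45407037 -0.68027669  0.575364    0.70075894]
 [-0.00133699  0.64629514  0.76308637  1.07037971]
 [ 0.          0.          0.          1.        ]]
top [[357.08072845   0.         257.98940251]
 [  0.         357.08072845 192.40281414]
 [  0.           0.           1.        ]] [[-0.02371858  0.98729813 -0.15709818  0.37124229]
 [-0.99969343 -0.02454006 -0.00329118  0.0247105 ]
 [-0.00710458  0.15697196  0.98757751  1.05875319]
 [ 0.          0.          0.          1.        ]]
```

View pics/scene0.png

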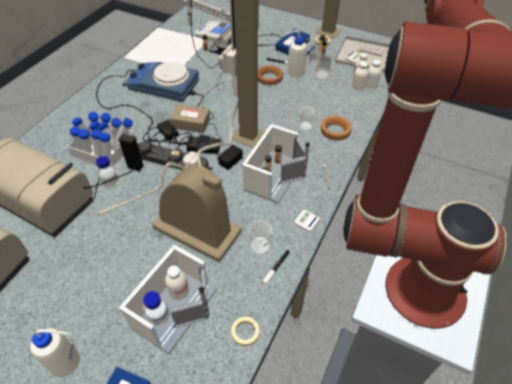

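View pics/top0.png

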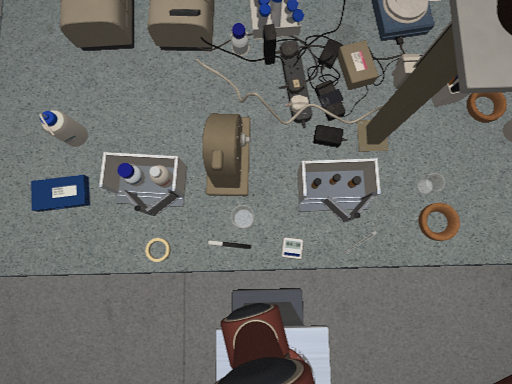

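Run:
```python
from plant import boxes_of
for n in("scene","top"):
    for o in("vial_cupboard","vial_pin","bottle_pin","vial_door"):
        print(n,o,[(np_["box"],round(float(np_["confidence"]),2)) for np_ in boxes_of(n,o)])
```

```text
scene vial_cupboard [([242.0, 126.9, 310.6, 205.1], 0.7)]
scene vial_pin [([279.3, 138.3, 308.1, 185.1], 0.83)]
scene bottle_pin [([173.4, 266.6, 209.8, 327.8], 0.64)]
scene vial_door [([277.2, 138.4, 310.0, 184.3], 0.73)]
top vial_cupboard [([296.8, 159.4, 380.0, 224.6], 0.95), ([318.8, 190.7, 374.9, 224.0], 0.47), ([121.3, 189.6, 179.5, 217.7], 0.22)]
top vial_pin [([320.8, 188.3, 374.7, 221.3], 0.74)]
top bottle_pin [([121.5, 188.4, 177.8, 219.6], 0.64)]
top vial_door [([320.1, 193.1, 373.1, 220.8], 0.75)]
```

The top view shows the vial cupboard on the right (-y), about cols 298–380 and rows 158–222, with its fold pin near (355,215). The bottle cupboard is on the left, and a tall post stands behind the vial cupboard with its base near (373,135). I'll measure these next.

```bash
cat > h.py <<'E'
import numpy as np,cv2
from plant import camera_params
def back(n,u,v,d):
    c=camera_params(n);K=c["mtx"];T=c["world_from_camera"]
    u=np.asarray(u,float);v=np.asarray(v,float)
    p=np.stack([(u-K[0,2])/K[0,0]*d,-(v-K[1,2])/K[1,1]*d,-d*np.ones_like(u)],-1)
    return p@T[:3,:3].T+T[:3,3]
def atz(n,u,v,z):
    o=camera_params(n)["world_from_camera"][:3,3]; p=back(n,u,v,1.0); r=p-o
    return o+r*((z-o[2])/r[2])
def proj(n,P):
    c=camera_params(n);K=c["mtx"];T=c["world_from_camera"]
    q=(np.asarray(P)-T[:3,3])@T[:3,:3]
    return K[0,0]*q[...,0]/-q[...,2]+K[0,2],K[1,1]*-q[...,1]/-q[...,2]+K[1,2]
E
python3 - <<'E'
from h import *
p=cv2.imread("pics/top0.png");cv2.imwrite("pics/topz.png",cv2.resize(p[145:235,285:395],None,fx=7,fy=6.6,interpolation=cv2.INTER_CUBIC)[:600])
p=cv2.imread("pics/scene0.png");cv2.imwrite("pics/scz.png",cv2.resize(p[120:210,235:325],None,fx=6.6,fy=6.6,interpolation=cv2.INTER_CUBIC))
d=np.load("top0.npy");V,U=np.mgrid[0:384,0:512]
W=back("top",U,V,d)
W[d==0]=np.nan
print("bench z",np.nanmedian(W[225:260,60:120,2]))
# high points in region
for n,(a,b,c,e) in {"vial":(150,235,290,390),"bot":(145,225,95,190)}.items():
    w=W[a:b,c:e].reshape(-1,3); m=(w[:,2]>.128)&(w[:,2]<.2)
    uv=np.stack([U[a:b,c:e].ravel(),V[a:b,c:e].ravel()],-1)
    for x,y in zip(uv[m],w[m]): print(n,x,y.round(3))
# post, tall
for z in (.2,.3,.4,.6):
    w=W.reshape(-1,3);m=(w[:,2]>z)&(w[:,2]<z+.05)&(w[:,0]>.3)
    if m.any():
        from numpy import percentile as q
        for s,g in(("R",m&(w[:,1]<-.15)),("M",m&(w[:,1]>=-.15))):
            if g.any(): print(z,s,g.sum(),w[g].min(0).round(3),w[g].max(0).round(3))
w=W.reshape(-1,3)
E
```

```text
bench z -0.0006031039519565073
vial [357 212] [ 0.458 -0.22   0.163]
vial [355 213] [ 0.455 -0.214  0.165]
vial [356 213] [ 0.455 -0.217  0.164]
vial [357 213] [ 0.455 -0.219  0.166]
vial [358 213] [ 0.455 -0.222  0.164]
vial [353 214] [ 0.455 -0.215  0.144]
vial [354 214] [ 0.453 -0.212  0.164]
vial [355 214] [ 0.453 -0.215  0.163]
vial [356 214] [ 0.453 -0.216  0.165]
vial [357 214] [ 0.453 -0.22   0.162]
vial [358 214] [ 0.453 -0.222  0.163]
vial [359 214] [ 0.452 -0.224  0.165]
vial [352 215] [ 0.453 -0.214  0.136]
vial [353 215] [ 0.452 -0.213  0.15 ]
vial [354 215] [ 0.451 -0.212  0.161]
vial [355 215] [ 0.45  -0.213  0.167]
vial [356 215] [ 0.45  -0.217  0.163]
vial [357 215] [ 0.45  -0.219  0.163]
vial [358 215] [ 0.45  -0.221  0.166]
vial [359 215] [ 0.45  -0.224  0.164]
vial [352 216] [ 0.45  -0.213  0.139]
vial [353 216] [ 0.449 -0.213  0.149]
vial [354 216] [ 0.448 -0.213  0.157]
vial [355 216] [ 0.448 -0.214  0.164]
vial [356 216] [ 0.448 -0.217  0.163]
vial [357 216] [ 0.448 -0.219  0.162]
vial [358 216] [ 0.448 -0.222  0.162]
vial [359 216] [ 0.448 -0.224  0.163]
vial 
[... 1479 characters left out ...]
.476 0.338 0.166]
bot [136 210] [0.476 0.337 0.163]
bot [137 210] [0.476 0.334 0.165]
bot [138 210] [0.477 0.333 0.159]
bot [139 210] [0.477 0.333 0.154]
bot [140 210] [0.478 0.332 0.149]
bot [141 210] [0.479 0.331 0.141]
bot [142 210] [0.479 0.33  0.137]
bot [143 210] [0.48  0.33  0.131]
bot [139 211] [0.476 0.337 0.14 ]
bot [140 211] [0.476 0.334 0.14 ]
bot [141 211] [0.477 0.333 0.135]
bot [142 211] [0.477 0.333 0.129]
0.2 R 295 [ 0.678 -0.342  0.2  ] [ 0.736 -0.303  0.25 ]
0.2 M 757 [0.562 0.073 0.2  ] [0.709 0.158 0.25 ]
0.3 R 821 [ 0.678 -0.345  0.3  ] [ 0.801 -0.293  0.35 ]
0.4 R 692 [ 0.678 -0.344  0.4  ] [ 0.755 -0.304  0.45 ]
0.6 R 5313 [ 0.573 -0.319  0.6  ] [ 0.712 -0.248  0.648]
```

View pics/topz.png

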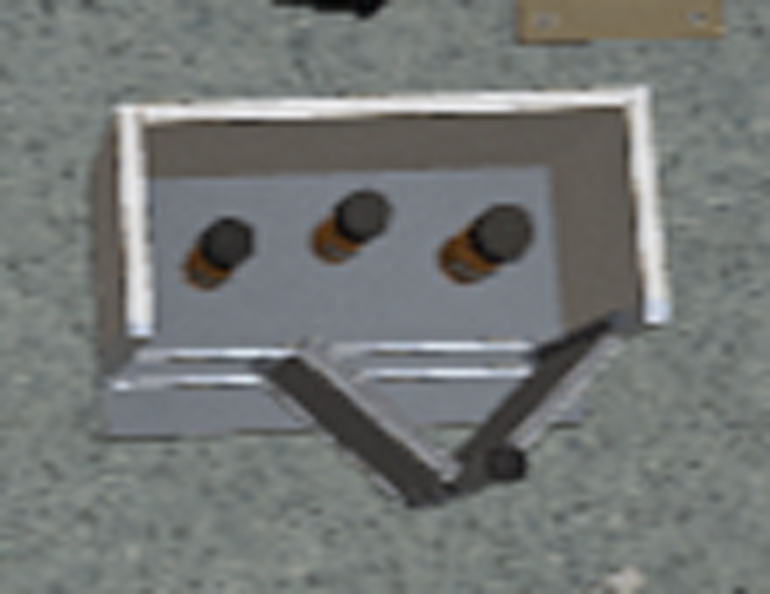

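View pics/scz.png

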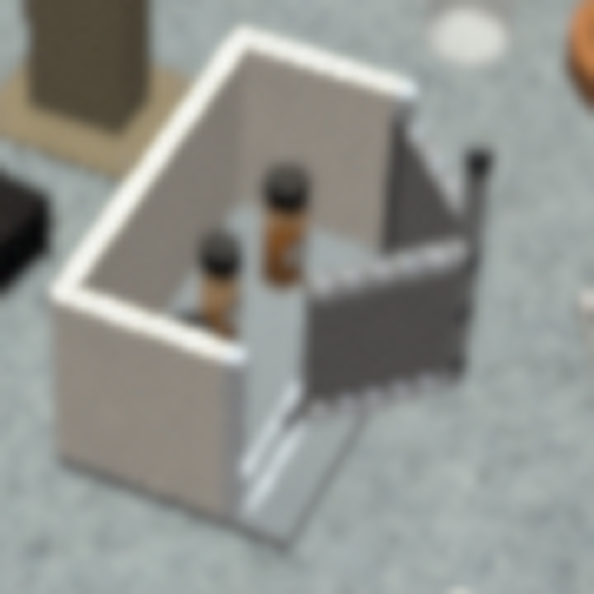

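Run:
```python
from h import *
d=np.load("top0.npy");V,U=np.mgrid[0:384,0:512]
W=back("top",U,V,d)
p=cv2.imread("pics/top0.png")
m=np.zeros((384,512),bool);m[150:200,290:390]=1
m&=(abs(W[...,2]-.122)<.008)&(p.min(2)>150)
w=W[m];print(len(w));print(w.min(0),w.max(0))
r=cv2.minAreaRect((w[:,:2]*1000).astype(np.float32));print(r);print(cv2.boxPoints(r))
# hand-picked corners
g=lambda x,y:atz("top",285+(x+.5)/7-.5,145+(y+.5)/6.6-.5,.122).round(4)
for q in((116,103),(650,88),(128,335),(668,323),(152,335),(645,323)):print(q,g(*q))
q=atz("top",356.5,215,.165);print("cap",q)
q=atz("scene",235+478/6.6,120+160/6.6,.160);print("cap scene",q)
```

```text
374
[ 0.49869644 -0.29539943  0.11526873] [ 0.60749836 -0.0900513   0.1256226 ]
((552.1490478515625, -192.84414672851562), (108.74392700195312, 204.43045043945312), 0.6413382887840271)
[[ 496.63638  -91.24392]
 [ 498.9246  -295.6616 ]
 [ 607.66174 -294.44437]
 [ 605.37354  -90.0267 ]]
(116, 103) [ 0.6052 -0.0904  0.122 ]
(650, 88) [ 0.6062 -0.2957  0.122 ]
(128, 335) [ 0.5094 -0.0909  0.122 ]
(668, 323) [ 0.5092 -0.2952  0.122 ]
(152, 335) [ 0.5092 -0.0999  0.122 ]
(645, 323) [ 0.5095 -0.2865  0.122 ]
cap [ 0.45000165 -0.2175791   0.165     ]
cap scene [ 0.44851594 -0.22217786  0.16      ]
```

Emit:
play_rows --deltas '[[[0.02,0.03,0.02],-0.1],[[0.05,0.08,0.03],-0.25],[[0.08,0.125,0.03],-0.4],[[0.11,0.17,0.03],-0.55],[[0.14,0.22,0.03],-0.7]]' --grip 0.0

```text
time: 1.12
tool_pos: [0.3561, -0.3653, 0.2616]
tool_rot: [0.0, 0.984, -0.176, 0.0]
contact_force: [0.9, -0.2, -0.1]
gripper_width: 0.497
```

Emit:
play_rows --deltas '[[[0.03,0.05,0],-0.1],[[0.06,0.093,0],-0.1],[[0.08,0.125,-0.005],-0.1],[[0.096,0.148,-0.01],-0.1],[[0.096,0.148,-0.01],-0.1]]'

```text
time: 1.75
tool_pos: [0.4518, -0.2173, 0.2509]
tool_rot: [-0.0, 0.975, -0.221, -0.0]
contact_force: [-0.4, -0.6, 0.2]
gripper_width: 0.498
```

Run:
```python
from h import *
from plant import grab_frame,status
s=status.state();print({k:s[k] for k in("time","tool_pos","tool_rot","contact_force","gripper_width","joint_pos")})
o=[]
for n,a in(("scene",(100,220,220,340)),("top",(140,250,290,400))):
    p,d=grab_frame(n);o.append(cv2.resize(p[a[0]:a[1],a[2]:a[3]],(400,400),interpolation=cv2.INTER_CUBIC))
cv2.imwrite("pics/a1.png",np.hstack(o))
```

```text
{'time': 1.75, 'tool_pos': array([ 0.45176734, -0.21733388,  0.25093691]), 'tool_rot': array([-1.02296575e-04,  9.75347450e-01, -2.20674468e-01, -3.47901379e-04]), 'contact_force': array([-0.38907169, -0.55619521,  0.20335115]), 'gripper_width': 0.4979621727939199, 'joint_pos': array([-5.96910302e-01, -2.60082771e-01,  1.87023485e+00, -6.40954757e-05,
        1.53216300e+00,  1.41890042e+00])}
```

View pics/a1.png

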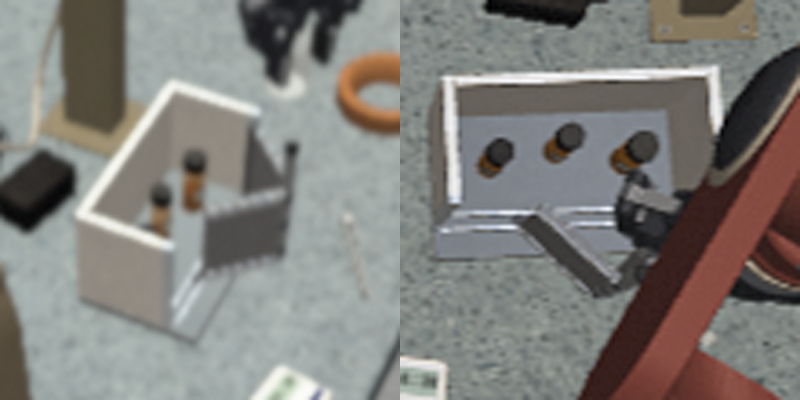

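Run:
```python
from h import *
for q in([.4518,-.2173,.251],[.4518,-.2173,.165],[.451,-.219,.165]):print(proj("scene",q),proj("top",q))
```

```text
(np.float64(308.61518626680186), np.float64(121.70811123916361)) (np.float64(366.3887466600336), np.float64(210.62835678730173))
(np.float64(305.9389984145235), np.float64(143.6912942280183)) (np.float64(356.3403764070706), np.float64(214.28680551627622))
(np.float64(306.40390318925387), np.float64(143.42530127992097)) (np.float64(357.04090505750435), np.float64(214.58870482109995))
```

The fingers sit over the pin: in the scene view the tips are at about (309,121) and the cap at (307,144), which matches the projection. I'll lower the gripper so the pin is between the pads.

Emit:
play_rows --deltas '[[[0,0,-0.04],0],[[0,0,-0.08],0],[[0,0,-0.11],0],[[0,0,-0.125],0],[[0,0,-0.125],0]]'

```text
time: 2.48
tool_pos: [0.4507, -0.2191, 0.1257]
tool_rot: [-0.0, 0.975, -0.223, -0.001]
contact_force: [-0.4, -0.0, 1.4]
gripper_width: 0.502
```

Run:
```python
from h import *
from plant import grab_frame,status
s=status.state();print({k:s[k] for k in("time","tool_pos","contact_force","gripper_width")})
o=[]
for n,a in(("scene",(110,200,240,330)),("top",(140,250,290,400))):
    p,d=grab_frame(n);o.append(cv2.resize(p[a[0]:a[1],a[2]:a[3]],(400,400),interpolation=cv2.INTER_CUBIC))
cv2.imwrite("pics/a2.png",np.hstack(o))
```

```text
{'time': 2.475, 'tool_pos': array([ 0.45067901, -0.21910497,  0.12571343]), 'contact_force': array([-0.41614926, -0.02433053,  1.36661341]), 'gripper_width': 0.5019212766437632}
```

View pics/a2.png

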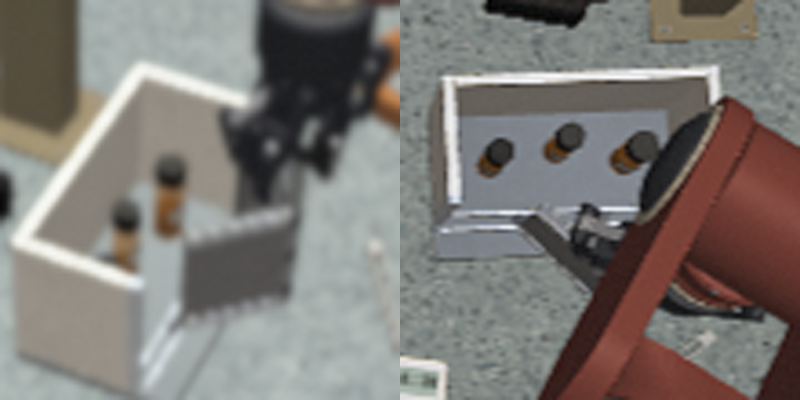

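Emit:
play_rows --deltas '[[[-0.0065,-0.0135,0],0],[[-0.0125,-0.0205,0],0],[[-0.0175,-0.027,0],0.05],[[-0.022,-0.035,0],0.1],[[-0.025,-0.0425,0],0.15]]'

```text
time: 3.2
tool_pos: [0.4262, -0.2621, 0.127]
tool_rot: [0.0, 0.989, -0.148, 0.001]
contact_force: [1.1, 0.9, 0.1]
gripper_width: 0.497
```

Emit:
play_rows --deltas '[[[-0.0005,-0.004,0],0.05],[[-0.001,-0.008,0],0.1],[[-0.001,-0.013,0],0.15],[[-0.001,-0.018,0],0.2],[[-0.001,-0.02,0],0.2]]'

```text
time: 3.82
tool_pos: [0.425, -0.2818, 0.1267]
tool_rot: [0.0, 0.999, -0.05, 0.0]
contact_force: [-0.4, 1.1, 0.3]
gripper_width: 0.504
```

Run:
```python
from h import *
from plant import grab_frame,status
s=status.state();print({k:s[k] for k in("time","tool_pos","contact_force","gripper_width")})
o=[]
for n,a in(("scene",(110,200,240,330)),("top",(140,250,290,400))):
    p,d=grab_frame(n);o.append(cv2.resize(p[a[0]:a[1],a[2]:a[3]],(400,400),interpolation=cv2.INTER_CUBIC))
cv2.imwrite("pics/a3.png",np.hstack(o))
```

```text
{'time': 3.825, 'tool_pos': array([ 0.42500865, -0.28183718,  0.126655  ]), 'contact_force': array([-0.36927934,  1.07443806,  0.26057881]), 'gripper_width': 0.5038721278235687}
```

View pics/a3.png

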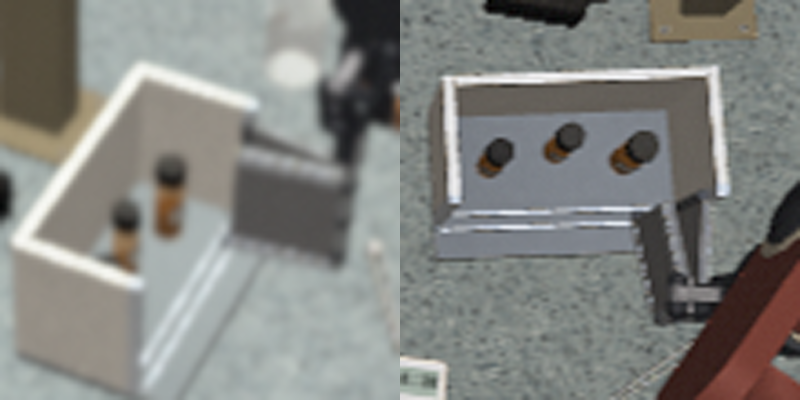

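The door is moving with the pin but isn't fully folded yet. I'll push on in small steps until the stop's force shows.

Emit:
play_rows --deltas '[[[0,-0.002,0],0],[[0,-0.004,0],0],[[0,-0.006,0],0],[[0,-0.006,0],0]]'

```text
time: 4.42
tool_pos: [0.4252, -0.2856, 0.1261]
tool_rot: [-0.002, 0.999, -0.049, -0.001]
contact_force: [-0.6, 6.6, 3.6]
gripper_width: 0.501
```

Emit:
play_rows --deltas '[[[0,-0.002,0],0],[[0,-0.003,0],0],[[0,-0.003,0],0]]'

```text
time: 4.8
tool_pos: [0.4252, -0.2858, 0.1258]
tool_rot: [-0.005, 0.999, -0.049, -0.001]
contact_force: [-0.8, 17.6, 6.3]
gripper_width: 0.502
```

Emit:
play_rows --deltas '[[[0,-0.001,0],0],[[0,-0.002,0],0],[[0,-0.002,0],0]]'

```text
time: 5.18
tool_pos: [0.4252, -0.2858, 0.1257]
tool_rot: [-0.008, 0.999, -0.048, -0.002]
contact_force: [-2.0, 23.4, 9.9]
gripper_width: 0.5
```

It's hard against the stop: there's no further motion, and the force has risen to 23 N. I'll unload, centre the gripper on the pin without touching it, and rise.

Emit:
play_rows --deltas '[[[0,0.007,0],0],[[0,0.014,0],0],[[0,0.019,0],0],[[0,0.019,0],0]]'

```text
time: 5.68
tool_pos: [0.4254, -0.2732, 0.1263]
tool_rot: [0.0, 0.999, -0.049, 0.0]
contact_force: [-0.3, -0.2, -0.2]
gripper_width: 0.5
```

Emit:
play_rows --deltas '[[[0,0,0.03],0],[[0,0,0.06],0],[[0,0,0.09],0],[[0,0,0.12],0],[[0,-0.05,0.12],0]]'

```text
time: 6.3
tool_pos: [0.4271, -0.3237, 0.2506]
tool_rot: [0.002, 0.999, -0.047, 0.003]
contact_force: [0.5, -0.0, -1.0]
gripper_width: 0.5
```

Emit:
play_rows --deltas '[[[-0.03,-0.05,0],0],[[-0.05,-0.1,0],0],[[-0.08,-0.15,0],0],[[-0.1,-0.2,0],0],[[-0.1,-0.2,0],0]]'

```text
time: 6.92
tool_pos: [0.3231, -0.5262, 0.2457]
tool_rot: [0.0, 0.999, -0.052, -0.0]
contact_force: [0.3, -0.0, 0.0]
gripper_width: 0.499
```

Run:
```python
from h import *
from plant import grab_frame,status
s=status.state();print({k:s[k] for k in("time","tool_pos","contact_force","gripper_width")})
o=[]
for n,a in(("scene",(110,200,240,330)),("top",(140,240,290,390))):
    p,d=grab_frame(n);o.append(cv2.resize(p[a[0]:a[1],a[2]:a[3]],(400,400),interpolation=cv2.INTER_CUBIC))
    if n=="top":
        V,U=np.mgrid[0:384,0:512];W=back(n,U,V,d)
        for q,(a,b) in {"vial":(-.33,-.1),"bot":(.2,.45)}.items():
            m=(W[...,2]>.155)&(W[...,2]<.172)&(W[...,0]>.38)&(W[...,0]<.51)&(W[...,1]>a)&(W[...,1]<b)
            print(q,m.sum(),np.median(W[m],0),np.mean(U[m]),np.mean(V[m]))
cv2.imwrite("pics/a4.png",np.hstack(o))
```

```text
{'time': 6.925, 'tool_pos': array([ 0.32313898, -0.52616598,  0.24569287]), 'contact_force': array([ 0.27130739, -0.00651172,  0.0020435 ]), 'gripper_width': 0.4990517782836442}
vial 30 [ 0.42652848 -0.26989038  0.16342729] 377.96666666666664 223.6
bot 27 [0.48139819 0.33595449 0.16471832] 136.4814814814815 207.88888888888889
```

View pics/a4.png

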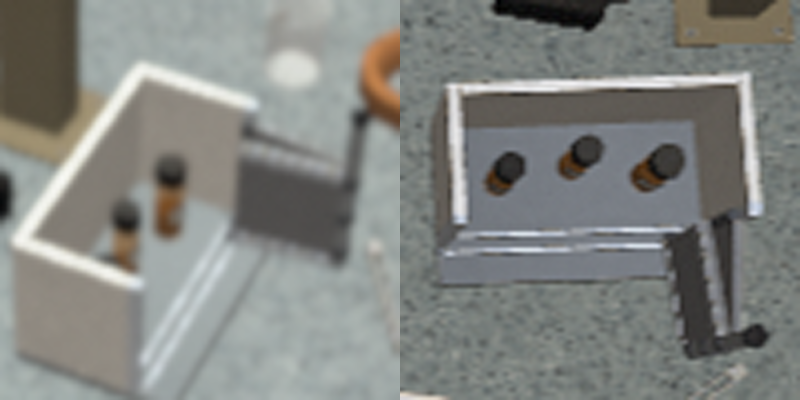

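```bash
python3 -c "
from plant import ticket,status
print(ticket.job_done(),status.state()['time'])"
```

```text
the job is handed in; nothing more can be done
the job is handed in; nothing more can be done
```

I opened the vial cupboard's door fully, leaving both panels folded against the stop. It is the right-hand cupboard as the robot faces the bench. I lowered the half-open gripper over the fold pin and pushed it along its arc. At the stop it moved no further while the force rose to about 23 N. I then backed the gripper off, raised it and moved it clear.

- **Vial door:** after release the pin cap measured (0.4265, -0.270). That matches the position I worked out for 1.48 rad, (0.4265, -0.270).
- **Panels:** the last pictures still show a slim V between the panels. That is expected, because at 1.48 rad the far panel's end sits about 15 mm from the pivot.
- **Bottle door:** its pin was at (0.481, 0.336) at the end, the same as at the start to within about 1 mm. I never went near it.
- **State at hand-in:** the robot was touching nothing, with force near 0. The clock stood at about 7 s, well under the 32 s limit. No check failed or disagreed.

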